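Set up a spindle on the measuring bench and hold the reader at its collar

ROBOT

A 6-joint arm with a two-finger parallel gripper is mounted at the origin on the work surface; the furniture and walls round the work are solid. World frame = base frame: x ahead of the robot, y to its left, z up, the work surface at z = 0. Lengths are in m, angles in rad, forces in N, time in s.
With the tool pointing down it reaches from about 0.35 to 0.725 m from the base axis. Payload 4.3 kg.
Tool frame: the origin (TCP) lies where the fingers leave the gripper's body, on its centre line; the fingertips stand 73 mm ahead of it and the grasp point (between the pads) lies 54 mm ahead of it; z points along the fingers, y is the line along which they close (so a half turn about z gives the same grasp; the last joint's range is limited). The gripper opens to 85 mm and grips with 20 to 120 N. Pads are 22 mm wide; open, the fingers measure 114 mm over their backs; the gripper's body (76 mm by 85 mm) begins 54 mm behind the grasp point. The pads swing forward as they close: fully open they stand 13 mm farther back than shut.
Start: joints at [1.172, 0.377, 0.081, 1.274, 0, 1.46], TCP at [0.164, 0.551, 0.304] pointing down, gripper open.
Joint ranges: [-2.72, 2.72], [-0.84, 1.66], [-1.02, 1.22], [-1.77, 2.12], [-1.37, 1.28], [-3.14, 3.14]. Speed limits (rad/s): [2.57, 2.57, 3.14, 3.14, 3.14, 3.14].

INTERFACE

Orientations are given as a 3x3 rotation matrix whose columns are the frame's x, y, z axes.
In Python, from plant import get_state, read_camera, get_calibration, job_done gives the robot as it stands. The module is installed in compiled form; this text tells all that it offers.
- The arm moves only by the tool move_arm, never from a script. Its argument "moves" is a list that holds one entry, the list of rows, each a list of 4 numbers: the shift along the world's x, y, z normalised to -1 to 1, where 1 is 0.75 m, then the turn about the world's z normalised to -1 to 1, where 1 is 180 degrees. A call has 1 to 12 rows; each row is the pose to reach, as a shift and turn from the pose commanded when the call began, turning the shorter way round; what a row does not reach only later rows make up. A row lasts 1/12 s, in which the tool goes at most 41.7 mm and 7.16 degrees, less where a joint would pass 70% of its speed; a pose out of reach is approached as far as the arm can. A call with a number of a shift or a turn outside -1 to 1 is refused whole. A call with a gripper value outside its range is refused whole. "fingers" is the closure, from 0 (fully open) to 1 (shut), set as the call begins (left out, the last holds). The fingers move at their own pace and stop on an object; "force" is the grip in N (left out, the last holds). Time passes only in rows, so rows that repeat a pose let the fingers close. It gives the time, the measured TCP pose, the force, the opening and the grip force at its end, in the units of the state.
- get_state(): the state, without advancing time (a new reading comes with each control period).
- read_camera(name): name is "scene" or "side" or "wrist"; returns the picture (400x640x3 uint8, red, green, blue); there is no depth.
- get_calibration(name): a dict with "camera_matrix" (3x3 intrinsics, pixels), "R" (3x3) and "t" (3): a world point X has camera coordinates R X + t; the wrist camera has in their place "tool_from_camera" (4x4, takes a point from camera to tool coordinates, whose origin is the TCP and whose axes are the flange's). Camera axes: x right, y down, z forward; pixel columns grow to the right and rows downward; lengths in m; the calibration is good to about 2 mm. A picture is of the moment at which its call begins: read the wrist's pose just before it. get_calibration takes no time and is no camera call.
- job_done(): hands the job in; it is judged then, once.
The state is a dict: "clock": time; "q": joint angles; "joint_velocities": joint speeds; "joint_efforts": joint torques, N m; "tool_pos": TCP position; "orientation": TCP orientation; "force": force on the tool from outside, world axes, zero at the start; "moment": the same for the moment, N m; "gripper_width": opening from 0.0 (shut) to 1.0 (fully open); "finger_force": force on a finger pad.
Only numpy, scipy, OpenCV 4.12 (cv2) and the standard library are available. Lean on these libraries where they do the work, as an engineer would, in place of code of your own. Each camera call takes 0.05 s, during which the arm holds its last target. There are 200 camera calls.

TASK

Take the spindle from its rest, lay it in the two V cradles of the measuring bench (either way round) and let go of it, then slide the tailstock up until the spindle is held firmly between the two cone centres. Then take the ball knob of the spring-return reader slide and pull the slide out until the pointer stands opposite the middle of the collar on the spindle, and keep holding it there: the program finishes while still holding the slide, since the slide springs back if let go. Leave the screwdriver, the tape measure and the two battery cells alone.

Things in the scene. Friction and masses are not known exactly. Their poses are not given: they have to be found in the camera images.
- bench: the measuring bench, a grey fixed fixture with a 128 x 270 mm base plate, 12 mm thick. Origin on the workbench top under the middle of a spindle held between the centres; the spindle line runs along its y axis (x 0) 50 mm up; z up. Headstock (fixed block 44 mm wide, 68 mm high) at the +y end, tailstock at the -y end, reader slide on a way at x -58 mm, on the robot's side.
- seat (a point): point on the bench's spindle line, 50 mm above the workbench, where the middle of the spindle is when held between the centres; axes as the bench's. Two V cradles, 8 mm thick, upper edges 48 mm above the workbench, stand at y +40 and -62 mm from it; a spindle lying in them has its axis on the spindle line
- headstock_tip (a point): tip of the headstock's fixed cone centre, at bench y +64 mm on the spindle line. Both cones are 20 mm wide at the base, 4 mm at the tip, 11 mm long, and enter the spindle's end bores about 6 mm deep. The spindle must be laid down between the two tips
- tailstock_tip (a point): tip of the tailstock's cone centre, on the spindle line, at bench y -104 mm plus the tailstock travel; at the start 158 to 168 mm from the headstock's tip
- spindle: aluminium round bar, 24 mm in diameter and 140 mm long, 0.11 to 0.22 kg, with a bore 13 mm wide and 12 mm deep in each end and one raised collar 32 mm in diameter, 8 mm wide. Origin at the middle of its axis, own x along the axis; the collar's middle is at x +24 mm. It starts lying level in its rest, axis 50 mm above the workbench
- collar (a point): centre of the spindle's collar, on the axis, 24 mm from the spindle's middle
- rest: fixed storage rest, plywood plate 50 x 124 mm, 12 mm thick, with two V cradles at y +50 and -50 mm in which the spindle lies along its y axis. Origin under its middle on the workbench; stands left of the bench
- tailstock (a joint): travel of the tailstock toward the headstock (bench +y) in m: 0 fully open, about 0.040 when the spindle is held between the centres, 0.050 end stop without a spindle; starts at 0 to 0.010. It stays where it is left; about 5 N of friction
- tailstock_post (a point): on the axis of the upright round post on top of the tailstock, the place to push or grip: 24 mm in diameter, from 66 to 100 mm above the workbench; this point is 85 mm above it, at bench y -132 mm plus the tailstock travel. The block below is 44 mm across and 34 mm along the slide
- pointer_tip (a point): tip of the steel pointer (2 mm thick) on the reader slide, level with the spindle line and 20 mm from it on the robot's side, 4 mm clear of the collar when it passes; same bench y as the knob
- knob_centre (a point): middle of the black ball knob on top of the reader slide, the place to grip: 40 mm in diameter, centre 71 mm above the workbench, at bench x -58 mm
- screwdriver: bystander: screwdriver 152 mm long, lying behind the spindle's rest; leave alone
- tape_measure: bystander: tape measure, 34 x 70 x 60 mm, right of the bench; leave alone
- cell_a: bystander: standing battery cell, 18 mm wide, 65 mm high, left of the spindle's rest; leave alone
- cell_b: bystander: standing battery cell, 18 mm wide, 65 mm high, left of the spindle's rest; leave alone
- reader: the spring-return reader slide (aluminium carriage 32 x 30 mm, top 44 mm above the workbench) with ball knob and pointer. Origin on the workbench top under the knob, axes as the bench's. At home it stands at bench y +57 mm; it can be pulled 105 mm along the bench's -y. The spring pulls it back to home with 3.6 N there, growing by 0.45 N per 10 mm
There are look-alikes about, which are no part of the job. There is more than one size of the spindle; the one meant has the size given above.

How it is judged:
On the way, in this order (a step that is already met when the one before it is completed fails the run):
1. the spindle lies in both V cradles of the bench, let go of (x of spindle in the frame of seat between -0.004 and 0.004 m and z of spindle in the frame of seat between -0.004 and 0.004 m and y of spindle in the frame of seat between -0.04 and 0 m and angle between the x axis of spindle and the y axis of bench, either way round below 0.06 rad and contact force between the fingers and spindle below 0.1 N), for 0.2 s.
2. the tailstock is up and the spindle is held between the two centres (value of joint tailstock between 0.037 and 0.043 m and y of spindle in the frame of seat between -0.003 and 0.003 m and distance between spindle and seat below 0.004 m and angle between the x axis of spindle and the y axis of bench, either way round below 0.04 rad), for 0.2 s.
At the end, for the whole second after the job is handed in: The spindle is held between the centres (its middle within 4 mm of its seat, tailstock travel 37 to 43 mm), the pointer stands within 4 mm of the collar's middle (opposite its 8 mm width), the reader is still, and the fingers hold it and do not touch the spindle (value of joint tailstock between 0.037 and 0.043 m and distance between spindle and seat below 0.004 m and angle between the x axis of spindle and the y axis of bench, either way round below 0.04 rad and x of pointer_tip in the frame of spindle between 0.02 and 0.028 m and contact force between the fingers and reader above 1 N and contact force between the fingers and spindle below 0.1 N and linear speed of reader below 0.005 m/s); the arm keeps its last pose, push and grip.
It fails at once if the screwdriver is disturbed (distance of screwdriver from where it was at the start of the episode above 0.02 m).
It fails at once if the tape measure is disturbed (distance of tape_measure from where it was at the start of the episode above 0.02 m).
It fails at once if a battery cell is disturbed (distance of any of cell_a, cell_b from where it was at the start of the episode above 0.02 m).
It also fails if it takes over 64 s, if anything falls off the work surface, if the arm or the gripper's body presses on something with over 40 N, if the wrist force passes 120 N, or if a joint passes its speed limit or range.

## Working session

There is one attempt and no reset: what is moved stays moved. The work goes in short steps, Python scripts to look and compute and a tool call to move; the robot and the scene stay as the last step left them, time stands still between calls to the robot, and variables do not carry over. Pictures are saved under pics/ and viewed, at most 10 in all, crops included, and the job is handed in when it is done.

Besides the shell and the picture viewer there is one more tool, called after "Call:" by a JSON object that holds its "method" and its "body". move_arm: Moves the arm, as the interface text tells. Scaled input: -1 to 1 covers 0.75 m each way for a shift and 180 degrees each way for a turn. Its arguments: {"type":"object","properties":{"moves":{"type":"array"},"fingers":{"type":"number"},"force":{"type":"number"}},"required":["moves"]}

```bash
mkdir -p pics
python3 - <<'E'
from plant import *
import cv2
s=get_state();print(s)
for n in("scene","side"):
    cv2.imwrite(f"pics/{n}0.png",read_camera(n)[:,:,::-1])
for n in("scene","side","wrist"): print(n,get_calibration(n))
E
```

```text
{'clock': 0.0, 'q': array([1.17167767e+00, 3.78091572e-01, 7.96252041e-02, 1.27439775e+00,
       2.73775765e-05, 1.46050252e+00]), 'joint_velocities': array([ 0.0007784 , -0.00155168,  0.00091687, -0.00174093, -0.00056547,
       -0.00035119]), 'joint_efforts': array([ 3.61695793e-04, -4.63605487e+01,  2.69874501e+01,  2.08356127e-02,
        2.68987333e-04, -7.50492404e-06]), 'tool_pos': array([0.16356123, 0.55071779, 0.30294418]), 'orientation': array([[-9.58579136e-01,  2.84825126e-01, -8.28781456e-04],
       [ 2.84826218e-01,  9.58577298e-01, -1.89462863e-03],
       [ 2.54813249e-04, -2.05221017e-03, -9.99997862e-01]]), 'force': array([-0.69085884,  0.01242113, -0.43384065]), 'moment': array([0.02503501, 0.01220575, 0.00705294]), 'finger_force': 0.0, 'gripper_width': 0.9980500056721342}
scene {'camera_matrix': array([[375.05935084,   0.        , 314.70604757],
       [  0.        , 375.05935084, 201.01317254],
       [  0.        ,   0.        ,   1.        ]]), 'R': array([[-5.85522612e-01, -8.10655891e-01, -5.44744240e-04],
       [-3.58867379e-01,  2.59806080e-01, -8.965015
[... 343 characters left out ...]
357397],
       [-0.1467878 , -0.61325218, -0.77612828],
       [ 0.21690183,  0.74557658, -0.63013424]]), 't': array([-0.40233792,  0.10639304,  1.19180129])}
wrist {'camera_matrix': array([[355.22256238,   0.        , 321.02334245],
       [  0.        , 355.22256238, 200.46168358],
       [  0.        ,   0.        ,   1.        ]]), 'tool_from_camera': array([[ 2.99832432e-04, -9.49887999e-01, -3.12590306e-01,
         8.15781957e-02],
       [ 9.99999924e-01,  2.07352452e-04,  3.29091473e-04,
        -1.35009085e-04],
       [-2.47783674e-04, -3.12590381e-01,  9.49887989e-01,
        -7.05916271e-02],
       [ 0.00000000e+00,  0.00000000e+00,  0.00000000e+00,
         1.00000000e+00]])}
```

View pics/scene0.png

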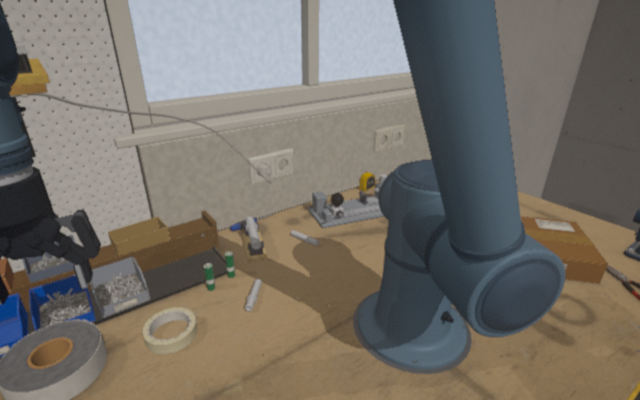

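View pics/side0.png

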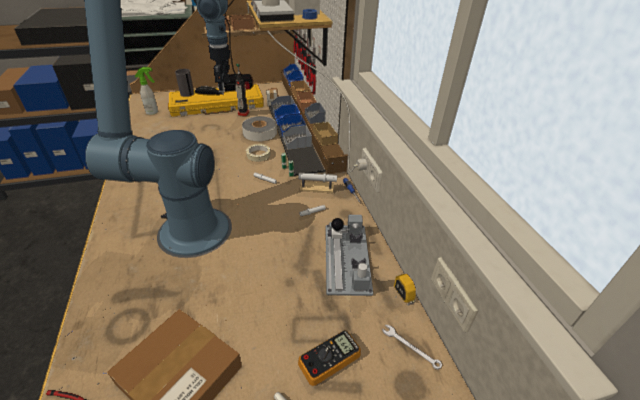

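The side view shows the bench around (348,258) and the rest with the spindle around (318,182). Loose look-alike bars lie at (265,178) and (313,210), the cells stand at (287,163), and the tape measure is at (404,289). I'll enlarge this area.

```bash
cat > h.py <<'E'
from plant import *
import numpy as np, cv2
def ray(n,uv,s=None):
    c=get_calibration(n);K=c["camera_matrix"]
    d=np.linalg.solve(K,[uv[0],uv[1],1.])
    if n=="wrist":
        T=c["tool_from_camera"];R=s["orientation"]
        return s["tool_pos"]+R@T[:3,3], R@T[:3,:3]@d
    return -c["R"].T@c["t"], c["R"].T@d
def at(n,uv,z,s=None):
    o,d=ray(n,uv,s); return o+d*(z-o[2])/d[2]
E
python3 - <<'E'
from h import *
im=cv2.imread("pics/side0.png")[150:305,250:430]
cv2.imwrite("pics/side0c.png",cv2.resize(im,None,fx=3.85,fy=3.85,interpolation=cv2.INTER_CUBIC))
for p in[(348,258),(318,182),(265,178),(313,210)]: print(p,at("side",p,0.02).round(3))
E
```

```text
(348, 258) [ 0.437 -0.248  0.02 ]
(318, 182) [0.447 0.133 0.02 ]
(265, 178) [0.26  0.204 0.02 ]
(313, 210) [ 0.39  -0.016  0.02 ]
```

View pics/side0c.png

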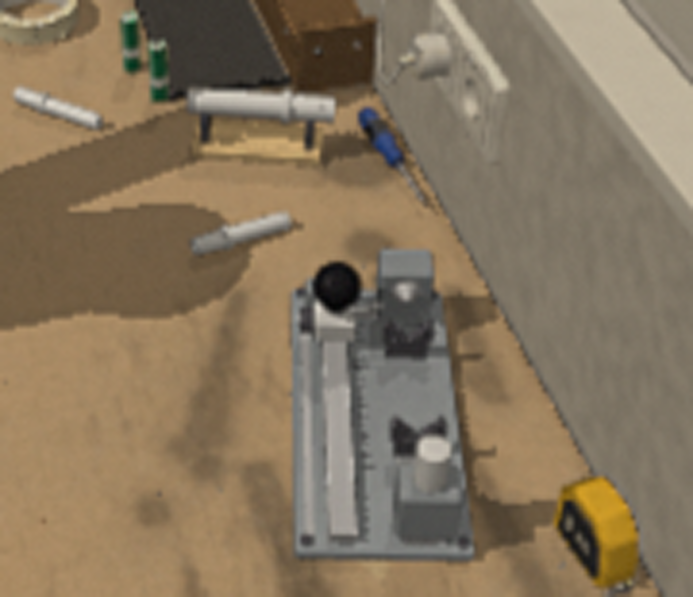

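The crop shows the spindle in its rest from (192,102) to (333,108) with its collar near (287,105). The knob is at (337,287), the headstock at (405,270), the post top at (434,447), and the base plate's near corners at (296,555) and (473,553).

Run:
```python
from h import *
for n,p,z in[("spL",(192,102),.05),("spR",(333,108),.05),("col",(287,105),.05),("knob",(337,287),.071),("posttop",(434,447),.1),("plBL",(296,555),.012),("plBR",(473,553),.012),("plTL",(293,290),.012),("rest L",(198,150),.012),("rest R",(320,160),.012),("headtopback",(380,252),.068),("headtopR",(432,252),.068),("cellb foot",(158,97),0),("screwtip",(427,203),.005),("tape",(597,530),.03)]:
    print(n,at("side",(p[0]/3.85+250,p[1]/3.85+150),z).round(3))
```

```text
spL [0.381 0.143 0.05 ]
spR [0.508 0.103 0.05 ]
col [0.467 0.117 0.05 ]
knob [ 0.431 -0.155  0.071]
posttop [ 0.437 -0.35   0.1  ]
plBL [ 0.343 -0.351  0.012]
plBR [ 0.465 -0.379  0.012]
plTL [ 0.415 -0.091  0.012]
rest L [0.38  0.117 0.012]
rest R [0.489 0.075 0.012]
headtopback [ 0.479 -0.121  0.068]
headtopR [ 0.52  -0.131  0.068]
cellb foot [0.364 0.226 0.   ]
screwtip [ 0.57  -0.001  0.005]
tape [ 0.55  -0.394  0.03 ]
```

Call:
{"method": "move_arm", "body": {"moves": [[[0.375,-0.571,0,0],[0.375,-0.571,0,0],[0.375,-0.571,0,0],[0.375,-0.571,0,0],[0.375,-0.571,0,0],[0.375,-0.571,0,0],[0.375,-0.571,0,0],[0.375,-0.571,0,0],[0.375,-0.571,0,0],[0.375,-0.571,0,0],[0.375,-0.571,0,0],[0.375,-0.571,0,0]]]}}

```text
clock: 1.1
tool_pos: [0.4386, 0.1313, 0.3037]
orientation: [[-0.959, 0.285, -0.0], [0.285, 0.959, 0.0], [0.0, 0.0, -1.0]]
force: [0.6, 0.3, 0.4]
gripper_width: 0.998
finger_force: 0.0
```

Call:
{"method": "move_arm", "body": {"moves": [[[0,0,-0.03,0],[0,0,-0.03,0],[0,0,-0.03,0],[0,0,-0.03,0]]]}}

```text
clock: 1.43
tool_pos: [0.4375, 0.1338, 0.2816]
orientation: [[-0.959, 0.284, -0.001], [0.284, 0.959, 0.0], [0.001, -0.0, -1.0]]
force: [-0.5, 0.4, -0.9]
gripper_width: 0.999
finger_force: 0.0
```

Run:
```python
from h import *
import pickle
s=get_state();cv2.imwrite("pics/w1.png",read_camera("wrist")[:,:,::-1]);pickle.dump(s,open("w1.pkl","wb"))
print(s["clock"],s["tool_pos"],s["q"])
```

```text
1.4333 [0.43748437 0.13383806 0.28158416] [ 1.57898036e-01  1.50410768e-01 -2.80592700e-01  1.14093891e+00
  3.43855516e-04  4.45537504e-01]
```

View pics/w1.png

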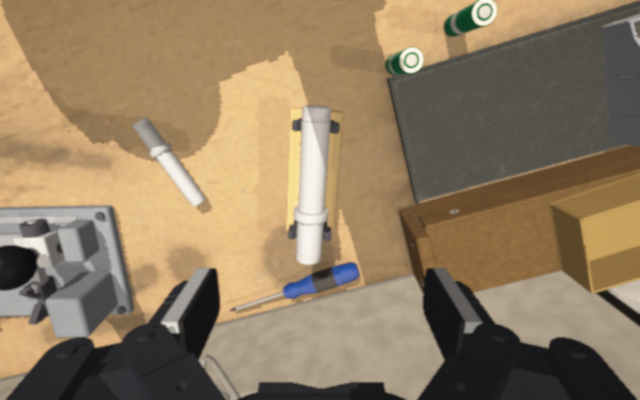

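The spindle shows from (316,108) to (310,261) with its collar at (311,216). The cells are at (405,61) and (472,17), the screwdriver at (290,290), and the bench headstock, knob and plate corner (131,312) are at lower left.

Run:
```python
from h import *
import pickle
s=pickle.load(open("w1.pkl","rb"))
for n,p,z in[("spT",(316.5,108),.05),("spTtop",(316.5,108),.062),("spB",(309.5,261),.05),("spBtop",(309.5,262),.062),("col",(311.5,216),.058),("knob",(13,268),.071),("plTR",(131,312),.012),("plTL",(117,207),.012),("restTL",(292,109),.012),("restTR",(341,112),.012),("screw",(320,281),.01),("cell",(405,61),.065)]:
    print(n,at("wrist",p,z,s).round(4))
```

```text
spT [0.3763 0.148  0.05  ]
spTtop [0.3756 0.1483 0.062 ]
spB [0.5092 0.1012 0.05  ]
spBtop [0.5042 0.1031 0.062 ]
col [0.4633 0.1174 0.058 ]
knob [ 0.4307 -0.1496  0.071 ]
plTR [ 0.5322 -0.1169  0.012 ]
plTL [ 0.4143 -0.0751  0.012 ]
restTL [0.3728 0.1247 0.012 ]
restTR [0.3883 0.1677 0.012 ]
screw [0.5556 0.0977 0.01  ]
cell [0.3614 0.2223 0.065 ]
```

Call:
{"method": "move_arm", "body": {"moves": [[[0.005,-0.011,-0.08,-0.016],[0.005,-0.011,-0.13,-0.016],[0.005,-0.011,-0.16,-0.016],[0.005,-0.011,-0.16,-0.016],[0.005,-0.011,-0.16,-0.016]]], "fingers": 0.25, "force": 40}}

```text
clock: 1.9
tool_pos: [0.4401, 0.1258, 0.161]
orientation: [[-0.944, 0.331, -0.004], [0.331, 0.944, -0.0], [0.004, -0.002, -1.0]]
force: [0.9, 0.2, 0.8]
gripper_width: 0.751
finger_force: 0.0
```

Run:
```python
from h import *
import pickle
s=get_state();cv2.imwrite("pics/w2.png",read_camera("wrist")[:,:,::-1]);pickle.dump(s,open("w2.pkl","wb"))
print(s["clock"],s["tool_pos"],s["orientation"])
```

```text
1.9 [0.44008841 0.12576413 0.16099815] [[-9.43738044e-01  3.30666327e-01 -4.27592729e-03]
 [ 3.30671137e-01  9.43745938e-01 -4.51158140e-04]
 [ 3.88620621e-03 -1.83970084e-03 -9.99990756e-01]]
```

View pics/w2.png

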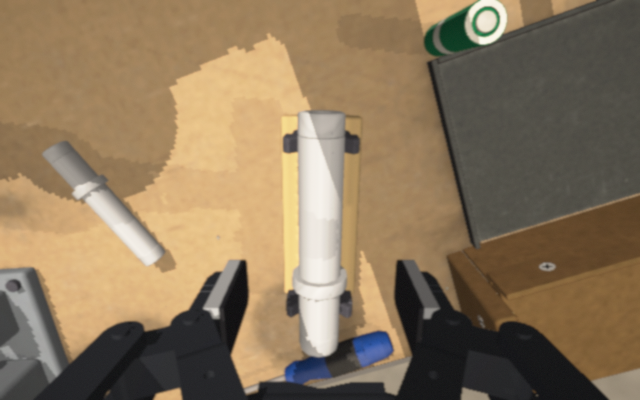

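The spindle now runs from (322,112) to (319,354) with its collar at (320,284), upright and centred between the fingers at about u 321.

Run:
```python
from h import *
import pickle
s=pickle.load(open("w2.pkl","rb"))
for n,p,z in[("spT",(322,112),.06),("spB",(319,354),.055),("col",(320.5,284),.06)]:
    X=at("wrist",p,z,s);print(n,X.round(4),(s["orientation"].T@(X-s["tool_pos"])).round(4))
```

```text
spT [0.3748 0.1488 0.06  ] [0.0689 0.0003 0.1013]
spB [0.5099 0.0997 0.055 ] [-0.0749 -0.0013  0.1057]
col [0.4615 0.1176 0.06  ] [-0.0233 -0.0004  0.1009]
```

Call:
{"method": "move_arm", "body": {"moves": [[[0.001,0,-0.04,0],[0.001,0,-0.073,0],[0.001,0,-0.073,0],[0.001,0,-0.073,0]]]}}

```text
clock: 2.28
tool_pos: [0.4436, 0.1255, 0.1085]
orientation: [[-0.943, 0.332, 0.001], [0.332, 0.943, 0.0], [-0.001, 0.001, -1.0]]
force: [-0.0, 0.1, -0.6]
gripper_width: 0.75
finger_force: 0.0
```

Call:
{"method": "move_arm", "body": {"moves": [[[0,0,0,0],[0,0,0,0],[0,0,0,0],[0,0,0,0],[0,0,0,0],[0,0,0,0]]], "fingers": 1, "force": 40}}

```text
clock: 2.78
tool_pos: [0.4437, 0.1237, 0.1085]
orientation: [[-0.943, 0.334, 0.003], [0.334, 0.943, -0.004], [-0.004, -0.003, -1.0]]
force: [-1.8, -5.6, 9.1]
gripper_width: 0.265
finger_force: 38.7
```

Call:
{"method": "move_arm", "body": {"moves": [[[0,0,0.05,0],[0,0,0.1,0],[0,0,0.16,0.03],[0,-0.05,0.2,0.07],[0,-0.1,0.227,0.11],[0.01,-0.15,0.227,0.15],[0.015,-0.2,0.227,0.19],[0.02,-0.25,0.227,0.23],[0.025,-0.3,0.227,0.27],[0.03,-0.34,0.227,0.31],[0.035,-0.38,0.227,0.35],[0.037,-0.42,0.227,0.385]]]}}

```text
clock: 3.78
tool_pos: [0.4704, -0.1907, 0.2776]
orientation: [[-0.721, -0.693, 0.001], [-0.693, 0.721, -0.0], [-0.0, -0.001, -1.0]]
force: [0.8, -0.4, -1.5]
gripper_width: 0.262
finger_force: 40.4
```

Call:
{"method": "move_arm", "body": {"moves": [[[0,-0.02,0,0.035],[0,-0.045,0,0.075],[0,-0.045,0,0.115],[0,-0.045,0,0.115],[0,-0.045,0,0.115],[0,-0.045,0,0.115]]]}}

```text
clock: 4.28
tool_pos: [0.4703, -0.2218, 0.2771]
orientation: [[-0.436, -0.9, -0.0], [-0.9, 0.436, 0.0], [-0.0, 0.0, -1.0]]
force: [-0.1, -0.4, -2.2]
gripper_width: 0.264
finger_force: 40.4
```

Run:
```python
from h import *
import pickle
s=get_state();cv2.imwrite("pics/w3.png",read_camera("wrist")[:,:,::-1]);pickle.dump(s,open("w3.pkl","wb"))
print(s["clock"],s["tool_pos"],s["orientation"],s["q"],s["gripper_width"])
```

```text
4.2833 [ 0.47029095 -0.22181101  0.27712172] [[-4.35614115e-01 -9.00133486e-01 -2.22696713e-04]
 [-9.00133484e-01  4.35614023e-01  3.64791225e-04]
 [-2.31350986e-04  3.59364975e-04 -9.99999909e-01]] [-5.62835419e-01  2.75217926e-01 -1.33015819e-01  1.16294557e+00
  1.89692631e-04 -1.68291140e+00] 0.26357014922313093
```

View pics/w3.png

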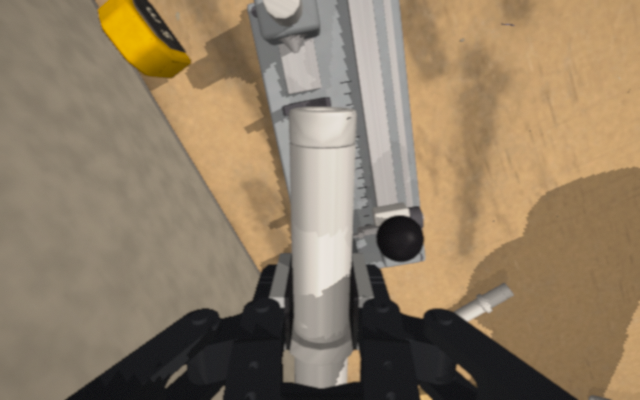

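The held spindle covers the middle columns (290–356), with its near end at v about 108. The knob is at (400,239), the post top at (282,8), the plate's right edge runs from (398,0) to (422,262), and its bottom corner is at (422,262).

```bash
python3 - <<'E'
from h import *
import pickle
s=pickle.load(open("w3.pkl","rb"))
A=lambda p,z:at("wrist",p,z,s)
for n,p,z in[("knob",(400,239),.071),("post",(282,8),.1),("plR1",(398,0),.012),("plcorner",(422.5,262),.012),("plL1",(250,12),.012),("plL2",(290,195),.012)]:
    print(n,A(p,z).round(4))
d=A((422.5,262),.012)-A((398,0),.012);print("yaw R",np.degrees(np.arctan2(-d[0],d[1])))
d=A((290,195),.012)-A((250,12),.012);print("yaw L",np.degrees(np.arctan2(-d[0],d[1])))
k=A((400,239),.071);p=A((282,8),.1);print(k-p)
# spindle in tool at z .05 ahead
T=get_calibration("wrist")
E
python3 - <<'E'
import cv2,numpy as np
im=cv2.imread("pics/w3.png")[0:290,230:450]
cv2.imwrite("pics/w3c.png",cv2.resize(im,None,fx=2.07*1,fy=2.07,interpolation=cv2.INTER_CUBIC))
E
```

```text
knob [ 0.4282 -0.1512  0.071 ]
post [ 0.4364 -0.3445  0.1   ]
plR1 [ 0.3468 -0.3254  0.012 ]
plcorner [ 0.4154 -0.0857  0.012 ]
plL1 [ 0.463  -0.3715  0.012 ]
plL2 [ 0.5072 -0.2126  0.012 ]
yaw R -15.967808904176534
yaw L -15.540848258617496
[-0.00824731  0.19329397 -0.029     ]
```

View pics/w3c.png

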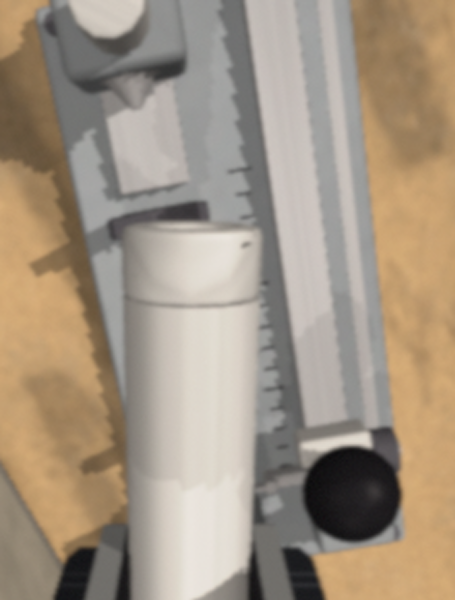

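The crop shows the tailstock cone tip at (137,107), the −62 cradle's top from (112,224) to (207,207), and the knob at (352,493). The spindle end is near v 230, and its bore points toward the camera.

Run:
```python
from h import *
import pickle
s=pickle.load(open("w3.pkl","rb"))
A=lambda p,z:at("wrist",(230+p[0]/2.07,p[1]/2.07),z,s)
y=np.radians(-15.8);ex=np.array([np.cos(y),np.sin(y),0]);ey=np.array([-np.sin(y),np.cos(y),0])
o=np.array([.4685,-.2218,0])
for n,p,z in[("cone",(137,107),.05),("crL",(112,224),.048),("crR",(207,207),.048),("knob",(352,493),.071),("post",(109,10),.1),("plcorner",(402,540),.012),("rail L",(245,0),.03)]:
    X=A(p,z);print(n,X.round(4),((X-o)@ex).round(4),((X-o)@ey).round(4))
# spindle in tool frame: near end, edges
R=s["orientation"];t=s["tool_pos"]
for n,p,z in [("endL",(124,232),0.221),("endR",(262,236),0.221),("end rim top",(193,222),.233),("e2L",(131,560),.221),("e2R",(249,560),.221)]:
    print(n,(R.T@(A(p,z)-t)).round(4))
print((R.T@(at("wrist",(321,346),.236,s)-t)).round(4),"collar near edge top")
```

```text
cone [ 0.4411 -0.3231  0.05  ] 0.0012 -0.105
crL [ 0.4695 -0.2895  0.048 ] 0.0194 -0.0649
crR [ 0.4329 -0.279   0.048 ] -0.0186 -0.0647
knob [ 0.4279 -0.152   0.071 ] -0.0581 0.0561
post [ 0.4353 -0.3459  0.1   ] 0.0018 -0.1285
plcorner [ 0.4133 -0.0862  0.012 ] -0.09 0.1155
rail L [ 0.387  -0.3409  0.03  ] -0.046 -0.1368
endL [ 0.0713 -0.0097  0.0561]
endR [0.0707 0.0135 0.0561]
end rim top [0.0737 0.0018 0.0441]
e2L [ 0.0093 -0.01    0.0561]
e2R [0.0093 0.0129 0.0561]
[-0.0148  0.0011  0.0411] collar near edge top
```

Call:
{"method": "move_arm", "body": {"moves": [[[-0.002,-0.009,-0.03,0.03],[-0.0045,-0.019,-0.08,0.0556],[-0.0045,-0.019,-0.12,0.0556],[-0.0045,-0.019,-0.15,0.0556],[-0.0045,-0.019,-0.174,0.0556],[-0.0045,-0.019,-0.174,0.0556],[-0.0045,-0.019,-0.174,0.0556]]]}}

```text
clock: 4.92
tool_pos: [0.4664, -0.2356, 0.146]
orientation: [[-0.271, -0.963, -0.002], [-0.963, 0.271, 0.002], [-0.001, 0.003, -1.0]]
force: [-1.2, 0.8, -1.6]
gripper_width: 0.266
finger_force: 40.4
```

Run:
```python
from h import *
import pickle
s=get_state();im=read_camera("wrist")[:,:,::-1];cv2.imwrite("pics/w4.png",im);pickle.dump(s,open("w4.pkl","wb"))
cv2.imwrite("pics/w4c.png",cv2.resize(im[0:330,120:520],None,fx=1.8,fy=1.8,interpolation=cv2.INTER_CUBIC))
print(s["clock"],s["tool_pos"],s["orientation"])
```

```text
4.9167 [ 0.4664327  -0.2355781   0.14596658] [[-2.70637914e-01 -9.62678664e-01 -2.21591593e-03]
 [-9.62680843e-01  2.70635072e-01  1.50087196e-03]
 [-8.45152844e-04  2.53941267e-03 -9.99996419e-01]]
```

View pics/w4c.png

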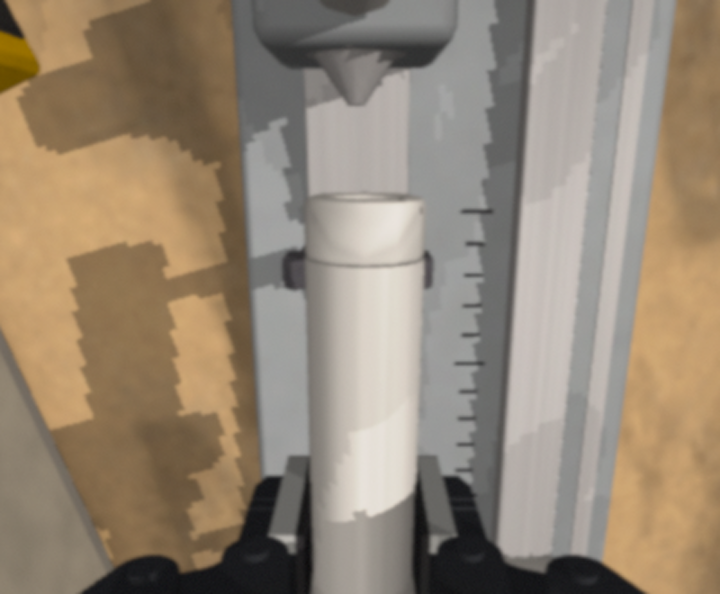

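The cone tip is at crop (357,102). The cradle spans u 284 to 432 at v 268, and the spindle end spans u 307 to 424 at v 205, so the alignment is close.

Run:
```python
from h import *
import pickle
s=pickle.load(open("w4.pkl","rb"));R=s["orientation"];t=s["tool_pos"]
A=lambda p,z:(R.T@(at("wrist",(120+p[0]/1.8,p[1]/1.8),z,s)-t)).round(4)
for n,p,z in[("cone",(357,102),.05),("crL",(284,268),.045),("crR",(432,268),.045),("cr nearedge",(358,250),.047),("spL",(307,205),.0875),("spR",(424,205),.0875),("sp rim top",(365,197),.0995),("rimfar",(365,206),.094),("spL2",(310,430),.0875),("spR2",(419,430),.0875),("blkL",(254,20),.06),("blkR",(457,20),.06)]: print(n,A(p,z))
```

```text
cone [0.0916 0.     0.0959]
crL [ 0.0503 -0.0198  0.1009]
crR [0.0503 0.0201 0.101 ]
cr nearedge [0.0555 0.0002 0.0989]
spL [ 0.0703 -0.0096  0.0584]
spR [0.0703 0.0134 0.0584]
sp rim top [0.0727 0.0017 0.0464]
rimfar [0.0707 0.0017 0.0519]
spL2 [ 0.022  -0.0102  0.0584]
spR2 [0.0219 0.0138 0.0585]
blkL [ 0.1076 -0.0224  0.0858]
blkR [0.1076 0.022  0.0859]
```

Call:
{"method": "move_arm", "body": {"moves": [[[0,-0.0084,0,0],[0,-0.0084,-0.02,0],[0,-0.0084,-0.035,0],[0,-0.0084,-0.042,0],[0,-0.0084,-0.046,0],[0,-0.0084,-0.048,0],[0,-0.0084,-0.048,0]]]}}

```text
clock: 5.55
tool_pos: [0.4674, -0.2433, 0.1111]
orientation: [[-0.271, -0.963, 0.001], [-0.963, 0.271, -0.001], [0.0, -0.001, -1.0]]
force: [-0.8, -0.2, -0.7]
gripper_width: 0.263
finger_force: 40.4
```

Call:
{"method": "move_arm", "body": {"moves": [[[0,0,-0.0015,0],[0,0,-0.003,0],[0,0,-0.0035,0],[0,0,-0.0035,0]]]}}

```text
clock: 5.88
tool_pos: [0.4673, -0.2433, 0.1104]
orientation: [[-0.271, -0.963, 0.001], [-0.963, 0.271, -0.002], [0.001, -0.001, -1.0]]
force: [-6.5, 1.3, 14.9]
gripper_width: 0.267
finger_force: 42.1
```

Call:
{"method": "move_arm", "body": {"moves": [[[-0.002,0.0005,0,0],[-0.002,0.0005,-0.001,0],[-0.002,0.0005,-0.001,0]]]}}

```text
clock: 6.13
tool_pos: [0.4658, -0.2429, 0.1089]
orientation: [[-0.271, -0.963, 0.001], [-0.963, 0.271, -0.001], [0.001, -0.001, -1.0]]
force: [-3.5, 1.8, 11.4]
gripper_width: 0.267
finger_force: 41.8
```

Call:
{"method": "move_arm", "body": {"moves": [[[0,0,0,0],[0,0,0,0],[0,0,0,0],[0,0,0,0],[0,0,0,0],[0,0,0,0]]], "fingers": 0.4}}

```text
clock: 6.63
tool_pos: [0.4656, -0.2425, 0.1069]
orientation: [[-0.271, -0.963, -0.0], [-0.963, 0.271, 0.0], [-0.0, 0.0, -1.0]]
force: [0.2, -0.4, -0.1]
gripper_width: 0.602
finger_force: 0.0
```

Call:
{"method": "move_arm", "body": {"moves": [[[0,0,0.03,0],[0,0,0.07,0],[0,0,0.1,0],[0,0,0.1,0],[0,0,0.1,0]]]}}

```text
clock: 7.05
tool_pos: [0.4667, -0.2433, 0.1834]
orientation: [[-0.271, -0.963, 0.003], [-0.963, 0.271, -0.002], [0.001, -0.003, -1.0]]
force: [0.4, 0.1, -0.4]
gripper_width: 0.6
finger_force: 0.0
```

Run:
```python
from h import *
import pickle
s=get_state();im=read_camera("wrist")[:,:,::-1];cv2.imwrite("pics/w5.png",im);pickle.dump(s,open("w5.pkl","wb"))
cv2.imwrite("pics/w5c.png",cv2.resize(im[0:400,140:500],None,fx=1.5,fy=1.5,interpolation=cv2.INTER_CUBIC))
print(s["clock"],s["tool_pos"],s["orientation"])
```

```text
7.05 [ 0.46665369 -0.24325339  0.183393  ] [[-0.27056147 -0.96269827  0.00292164]
 [-0.962702    0.27055636 -0.00202811]
 [ 0.00116199 -0.0033614  -0.99999368]]
```

View pics/w5c.png

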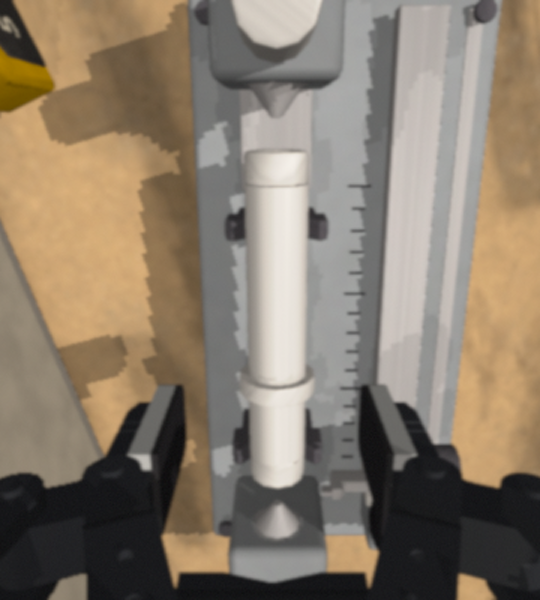

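The spindle lies in both cradles. Its ends are at crop (276,152) and (277,482), the collar is at (277,386), the tailstock cone tip is at (277,114), and the post top is around (278,15). Next is the post position.

Run:
```python
from h import *
import pickle
s=pickle.load(open("w5.pkl","rb"));R=s["orientation"]
A=lambda p,z:at("wrist",(140+p[0]/1.5,p[1]/1.5),z,s)
ey=np.array([.272,.962,0]);ex=np.array([.962,-.272,0])
ref=A((277,386),.066)
for n,p,z in[("cone",(277,114),.05),("spN",(276,150),.058),("spF",(277,484),.056),("col",(277,386),.065),("crN",(276,212),.048),("hcone",(278,500),.052),("postedgeL",(233,15),.1),("postedgeR",(322,15),.1),("postfront",(277,47),.1),("blockfrontedge",(277,80),.066)]:
    X=A(p,z);print(n,X.round(4),"ex %.4f ey %.4f"%((X-ref)@ex,(X-ref)@ey))
```

```text
cone [ 0.4411 -0.3238  0.05  ] ex 0.0004 ey -0.1010
spN [ 0.4448 -0.3122  0.058 ] ex 0.0007 ey -0.0888
spF [ 0.4824 -0.1752  0.056 ] ex -0.0003 ey 0.0532
col [ 0.4684 -0.226   0.065 ] ex -0.0000 ey 0.0005
crN [ 0.451  -0.2895  0.048 ] ex 0.0006 ey -0.0653
hcone [ 0.4851 -0.1638  0.052 ] ex -0.0009 ey 0.0649
postedgeL [ 0.4463 -0.3494  0.1   ] ex 0.0123 ey -0.1242
postedgeR [ 0.4241 -0.3432  0.1   ] ex -0.0108 ey -0.1242
postfront [ 0.4373 -0.339   0.1   ] ex 0.0008 ey -0.1167
blockfrontedge [ 0.4385 -0.3337  0.066 ] ex 0.0006 ey -0.1112
```

Call:
{"method": "move_arm", "body": {"moves": [[[-0.014,-0.048,0.01,0],[-0.028,-0.096,0.01,0],[-0.0415,-0.1436,0.01,0],[-0.0415,-0.1436,0,0],[-0.0415,-0.1436,-0.03,0],[-0.0415,-0.1436,-0.054,0],[-0.0415,-0.1436,-0.054,0],[-0.0415,-0.1436,-0.054,0]]]}}

```text
clock: 7.77
tool_pos: [0.4331, -0.3486, 0.1394]
orientation: [[-0.271, -0.963, -0.004], [-0.963, 0.271, 0.004], [-0.003, 0.005, -1.0]]
force: [0.6, 0.0, 0.3]
gripper_width: 0.6
finger_force: 0.0
```

Call:
{"method": "move_arm", "body": {"moves": [[[0,0,0,0],[0,0,0,0],[0,0,0,0],[0,0,0,0],[0,0,0,0]]], "fingers": 1, "force": 60}}

```text
clock: 8.18
tool_pos: [0.4354, -0.3505, 0.1427]
orientation: [[-0.27, -0.963, 0.002], [-0.963, 0.27, -0.001], [0.0, -0.003, -1.0]]
force: [1.9, 0.9, 3.3]
gripper_width: 0.262
finger_force: 59.0
```

Call:
{"method": "move_arm", "body": {"moves": [[[0.002,0.007,0,0],[0.004,0.014,0,0],[0.006,0.021,0,0],[0.008,0.028,0,0],[0.0095,0.034,0,0],[0.0115,0.041,0,0],[0.0115,0.041,0,0]]]}}

```text
clock: 8.77
tool_pos: [0.4437, -0.3208, 0.1427]
orientation: [[-0.271, -0.963, 0.001], [-0.963, 0.271, -0.005], [0.004, -0.002, -1.0]]
force: [0.4, -5.2, 4.4]
gripper_width: 0.264
finger_force: 59.4
```

Call:
{"method": "move_arm", "body": {"moves": [[[0.0007,0.0026,0,0],[0.0007,0.0026,0,0],[0.0007,0.0026,0,0]]]}}

```text
clock: 9.02
tool_pos: [0.4441, -0.3193, 0.1427]
orientation: [[-0.271, -0.963, 0.001], [-0.963, 0.271, -0.004], [0.004, -0.002, -1.0]]
force: [-0.7, -5.4, 4.0]
gripper_width: 0.263
finger_force: 59.4
```

Call:
{"method": "move_arm", "body": {"moves": [[[0.0007,0.0026,0,0],[0.0014,0.0051,0,0],[0.0014,0.0051,0,0],[0.0014,0.0051,0,0]]]}}

```text
clock: 9.35
tool_pos: [0.4451, -0.3155, 0.1427]
orientation: [[-0.271, -0.962, 0.001], [-0.962, 0.271, -0.004], [0.004, -0.002, -1.0]]
force: [-0.5, -5.1, 3.6]
gripper_width: 0.262
finger_force: 59.5
```

Call:
{"method": "move_arm", "body": {"moves": [[[0.0005,0.0019,0,0],[0.0005,0.0019,0,0],[0.0005,0.0019,0,0]]]}}

```text
clock: 9.6
tool_pos: [0.4455, -0.3141, 0.1427]
orientation: [[-0.271, -0.962, 0.001], [-0.962, 0.271, -0.004], [0.004, -0.002, -1.0]]
force: [-1.0, -4.7, 4.9]
gripper_width: 0.263
finger_force: 59.5
```

Call:
{"method": "move_arm", "body": {"moves": [[[0.0005,0.0019,0,0],[0.0005,0.0019,0,0],[0.0005,0.0019,0,0]]]}}

```text
clock: 9.85
tool_pos: [0.4459, -0.3127, 0.1427]
orientation: [[-0.271, -0.962, 0.001], [-0.962, 0.271, -0.004], [0.004, -0.002, -1.0]]
force: [-0.7, -5.4, 5.0]
gripper_width: 0.265
finger_force: 59.5
```

Call:
{"method": "move_arm", "body": {"moves": [[[0.0003,0.0012,0,0],[0.0003,0.0012,0,0],[0.0003,0.0012,0,0]]]}}

```text
clock: 10.1
tool_pos: [0.4461, -0.3119, 0.1427]
orientation: [[-0.271, -0.962, 0.001], [-0.962, 0.271, -0.004], [0.004, -0.002, -1.0]]
force: [-0.3, -5.4, 3.8]
gripper_width: 0.259
finger_force: 59.5
```

Call:
{"method": "move_arm", "body": {"moves": [[[0.0003,0.0012,0,0],[0.0003,0.0012,0,0],[0.0003,0.0012,0,0]]]}}

```text
clock: 10.35
tool_pos: [0.4463, -0.3111, 0.1427]
orientation: [[-0.272, -0.962, 0.001], [-0.962, 0.272, -0.005], [0.004, -0.002, -1.0]]
force: [0.0, -6.0, 3.3]
gripper_width: 0.261
finger_force: 59.5
```

Run:
```python
from h import *
import pickle
s=get_state();im=read_camera("wrist")[:,:,::-1];cv2.imwrite("pics/w6.png",im);pickle.dump(s,open("w6.pkl","wb"))
cv2.imwrite("pics/s6.png",cv2.resize(read_camera("side")[205:300,315:385,::-1],None,fx=6,fy=6,interpolation=cv2.INTER_CUBIC))
print(s["clock"],s["tool_pos"],s["force"])
```

```text
10.35 [ 0.44633547 -0.31106927  0.14269005] [ 0.02579704 -5.96610617  3.31828163]
```

View pics/s6.png

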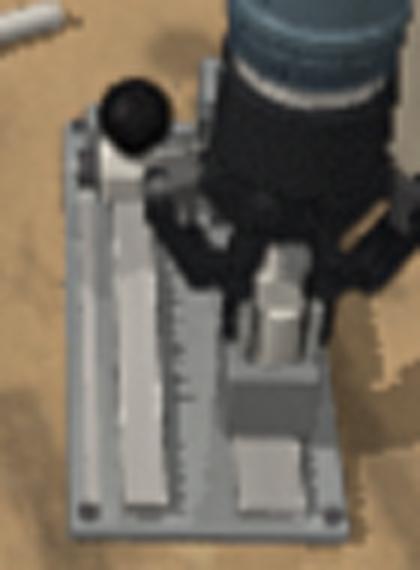

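The picture shows the post at (280,310) gripped between the fingers, with the tailstock well up toward the cradles. I've used all 10 views, so I go on by force.

Call:
{"method": "move_arm", "body": {"moves": [[[0.0003,0.001,0,0],[0.0003,0.001,0,0],[0.0003,0.001,0,0]]]}}

```text
clock: 10.7
tool_pos: [0.4465, -0.3107, 0.1427]
orientation: [[-0.272, -0.962, 0.0], [-0.962, 0.272, -0.006], [0.005, -0.002, -1.0]]
force: [-1.3, -7.0, 3.9]
gripper_width: 0.264
finger_force: 59.4
```

Call:
{"method": "move_arm", "body": {"moves": [[[0.0003,0.001,0,0],[0.0003,0.001,0,0],[0.0003,0.001,0,0]]]}}

```text
clock: 10.95
tool_pos: [0.4466, -0.3104, 0.1427]
orientation: [[-0.272, -0.962, -0.0], [-0.962, 0.272, -0.007], [0.006, -0.002, -1.0]]
force: [-2.9, -8.2, 3.0]
gripper_width: 0.264
finger_force: 59.3
```

Call:
{"method": "move_arm", "body": {"moves": [[[0.0005,0.0019,0,0],[0.0005,0.0019,0,0],[0.0005,0.0019,0,0]]]}}

```text
clock: 11.2
tool_pos: [0.4467, -0.31, 0.1427]
orientation: [[-0.273, -0.962, -0.001], [-0.962, 0.273, -0.009], [0.009, -0.002, -1.0]]
force: [-3.2, -11.7, 1.7]
gripper_width: 0.26
finger_force: 59.2
```

Call:
{"method": "move_arm", "body": {"moves": [[[0.0005,0.0019,0,0],[0.0005,0.0019,0,0],[0.0005,0.0019,0,0]]]}}

```text
clock: 11.45
tool_pos: [0.4468, -0.3096, 0.1427]
orientation: [[-0.273, -0.962, -0.002], [-0.962, 0.273, -0.011], [0.011, -0.001, -1.0]]
force: [-4.4, -15.4, 0.0]
gripper_width: 0.26
finger_force: 59.0
```

Call:
{"method": "move_arm", "body": {"moves": [[[0.0007,0.0025,0,0],[0.0007,0.0025,0,0],[0.0007,0.0025,0,0],[0.0007,0.0025,0,0]]]}}

```text
clock: 11.78
tool_pos: [0.447, -0.3091, 0.1427]
orientation: [[-0.274, -0.962, -0.003], [-0.962, 0.274, -0.014], [0.015, -0.001, -1.0]]
force: [-6.1, -18.3, -0.6]
gripper_width: 0.264
finger_force: 59.0
```

Call:
{"method": "move_arm", "body": {"moves": [[[0,0,0,0],[0,0,0,0],[0,0,0,0],[0,0,0,0],[0,0,0,0]]], "fingers": 0.4}}

```text
clock: 12.2
tool_pos: [0.4474, -0.3021, 0.1412]
orientation: [[-0.27, -0.963, -0.001], [-0.963, 0.27, 0.001], [-0.001, 0.001, -1.0]]
force: [0.4, 0.4, 0.5]
gripper_width: 0.598
finger_force: 0.0
```

Call:
{"method": "move_arm", "body": {"moves": [[[0,0,0.03,0],[0,0,0.06,0],[0.025,0.053,0.06,0],[0.04,0.1,0.06,0],[0.04,0.1,0.06,0],[0.04,0.1,0.06,0],[0.04,0.1,0.06,0]]]}}

```text
clock: 12.78
tool_pos: [0.4775, -0.2275, 0.1864]
orientation: [[-0.269, -0.963, -0.001], [-0.963, 0.269, -0.0], [0.0, 0.001, -1.0]]
force: [-0.3, -0.1, 0.9]
gripper_width: 0.604
finger_force: 0.0
```

Run:
```python
from h import *
import pickle
s=get_state();im=read_camera("wrist")[:,:,::-1];cv2.imwrite("pics/w7.png",im);pickle.dump(s,open("w7.pkl","wb"))
print(s["clock"],s["tool_pos"],s["orientation"])
c=get_calibration("wrist");K=c["camera_matrix"];T=c["tool_from_camera"]
def proj(X):
    p=s["orientation"].T@(X-s["tool_pos"]);p=T[:3,:3].T@(p-T[:3,3]);q=K@p;return q[:2]/q[2]
g=cv2.cvtColor(np.ascontiguousarray(im),cv2.COLOR_BGR2GRAY).astype(int)
ex=np.array([.962,-.272,0]);ey=np.array([.272,.962,0])
# width of bright band along axis: sample profile at +-14mm beside axis & on axis
o=np.array([.470,-.2225,0])
u0,v0=proj(o+[0,0,.062]);print("seat px",u0,v0)
for y in range(-100,80,4):
    X=o+ey*y/1000+np.array([0,0,.062]); u,v=proj(X).round().astype(int)
    if 0<=v<400: print(y,(u,v)," ".join("%3d"%g[v,a] for a in range(u-39,u+40,3)))
```

```text
12.7833 [ 0.47752609 -0.2274539   0.18641997] [[-2.69495556e-01 -9.63001458e-01 -5.81512210e-04]
 [-9.63001610e-01  2.69495634e-01 -5.84863472e-05]
 [ 2.13037439e-04  5.44235384e-04 -9.99999829e-01]]
seat px 333.2211956447344 230.74442351463387
-100 (np.int64(336), np.int64(49)) 135 152 153 153 153 151 178 210 212 215 219 219 217 220 220 221 221 219 222 224 223 227 215 156 154 154 151
-96 (np.int64(336), np.int64(57)) 110 107 106 105 104 138 208 215 214 213 216 214 214 217 219 218 220 221 221 223 220 222 231 182 154 153 149
-92 (np.int64(336), np.int64(66)) 103 106 105 106 106 178 212 212 210 211 213 216 213 215 215 213 214 218 220 219 221 221 225 206 155 153 148
-88 (np.int64(336), np.int64(74)) 102 105 105 105 105 114 191 210 214 216 214 212 209 212 216 215 214 214 215 213 216 220 212 162 163 161 154
-84 (np.int64(335), np.int64(82))  99 104 106 105 105 104 105 136 192 205 208 210 213 216 213 212 210 212 215 215 211 189 160 162 161 161 153
-80 (np.int64(335), np.int64(90))  96 104 105 105 104 105 111 117 115 112 146 172 189 198 203 206 202 188 166 152 161 162 163 162 161 159 149
-7
[... 4848 characters left out ...]
t64(332), np.int64(316)) 118 117 118  96  75  70  70  74 126 154 171 188 207 223 229 227 226 221 207 134  67  68  65  86 113 114 115
64 (np.int64(332), np.int64(321)) 118 115 115  90  79  81  82  74 109 159 181 197 213 223 227 227 226 219 195  97  67  66  64  70 114 115 115
68 (np.int64(332), np.int64(327))  89  51  54  74  78  82  81  82  84 107 143 184 206 222 225 218 204 171 119  84  81  81  79  67 118 123 118
72 (np.int64(332), np.int64(332))  69  69  68  74  80  82  82  82  82  85  99 120 145 163 162 133 125  95  83  81  80  81  82  90 133 162 161
76 (np.int64(332), np.int64(337)) 155 136 141  80  84  86  87  87  87  88  87  87  88  88  87  88  88  88  85  88  89  89  88  91 114 164 169
```

Call:
{"method": "move_arm", "body": {"moves": [[[-0.005,0.008,0.02,-0.039],[-0.01,0.016,0.02,-0.078],[-0.015,0.024,0.02,-0.117],[-0.02,0.032,0.02,-0.156],[-0.025,0.04,0.02,-0.195],[-0.03,0.05,0.02,-0.234],[-0.035,0.06,0.02,-0.273],[-0.04,0.07,0.02,-0.312],[-0.05,0.08,0.02,-0.351],[-0.06,0.09,0.02,-0.39],[-0.063,0.101,0.02,-0.43],[-0.063,0.101,0.02,-0.465]]], "fingers": 0.2}}

```text
clock: 13.83
tool_pos: [0.429, -0.1519, 0.2012]
orientation: [[-0.985, 0.17, -0.001], [0.17, 0.985, 0.001], [0.002, 0.001, -1.0]]
force: [0.7, -0.4, -0.1]
gripper_width: 0.8
finger_force: 0.0
```

Call:
{"method": "move_arm", "body": {"moves": [[[0,0,0,-0.033],[0,0,0,-0.033],[0,0,0,-0.033],[0,0,0,-0.033]]]}}

```text
clock: 14.17
tool_pos: [0.4302, -0.1527, 0.2015]
orientation: [[-0.965, 0.264, -0.0], [0.264, 0.965, 0.0], [0.0, 0.0, -1.0]]
force: [0.1, 0.5, -0.3]
gripper_width: 0.8
finger_force: 0.0
```

Run:
```python
from h import *
import pickle
s=get_state();im=np.ascontiguousarray(read_camera("wrist")[:,:,::-1]);cv2.imwrite("pics/w8.png",im);pickle.dump(s,open("w8.pkl","wb"))
print(s["clock"],s["tool_pos"],s["orientation"][:,0],s["q"][5])
g=cv2.cvtColor(im,cv2.COLOR_BGR2GRAY)
c=get_calibration("wrist");K=c["camera_matrix"];T=c["tool_from_camera"]
def proj(X):
    p=s["orientation"].T@(X-s["tool_pos"]);p=T[:3,:3].T@(p-T[:3,3]);q=K@p;return q[:2]/q[2]
u,v=proj(np.array([.430,-.1515,.071]));print("pred",u,v)
m=(g<40).astype(np.uint8);m=cv2.morphologyEx(m,cv2.MORPH_OPEN,np.ones((9,9)))
n,l,st,ce=cv2.connectedComponentsWithStats(m)
for i in range(1,n):
    if st[i,4]>600: print(st[i],ce[i],at("wrist",ce[i],.071,s).round(4))
s7=pickle.load(open("w7.pkl","rb"))
print("post front",at("wrist",(336,93),.1,s7))
```

```text
14.1667 [ 0.43022701 -0.15272102  0.20149346] [-9.64629604e-01  2.63609023e-01  9.94601026e-05] -0.21345908797886157
pred 322.90205469691085 223.66683039180865
[ 290  192   62   63 3006] [320.76413839 223.14570858] [ 0.4293 -0.1527  0.071 ]
[   35   272   207   128 11990] [155.32735613 358.33653044] [ 0.4968 -0.2908  0.071 ]
[  401   272   207   128 10925] [485.08411899 356.62169336] [ 0.556  -0.0686  0.071 ]
[ 250  384  143   16 1905] [320.98372703 392.39895013] [ 0.5566 -0.1873  0.071 ]
post front [ 0.45047314 -0.3006793   0.1       ]
```

Call:
{"method": "move_arm", "body": {"moves": [[[-0.001,-0.001,-0.04,0],[-0.001,-0.001,-0.08,0],[-0.001,-0.001,-0.1,0],[-0.001,-0.001,-0.105,0],[-0.001,-0.001,-0.105,0],[-0.001,-0.001,-0.105,0]]]}}

```text
clock: 14.72
tool_pos: [0.43, -0.1532, 0.1234]
orientation: [[-0.964, 0.264, 0.001], [0.264, 0.964, -0.0], [-0.001, -0.0, -1.0]]
force: [0.3, -0.1, 0.2]
gripper_width: 0.803
finger_force: 0.0
```

Call:
{"method": "move_arm", "body": {"moves": [[[0,0,0,0],[0,0,0,0],[0,0,0,0],[0,0,0,0],[0,0,0,0],[0,0,0,0]]], "fingers": 1, "force": 40}}

```text
clock: 15.22
tool_pos: [0.4306, -0.1533, 0.1243]
orientation: [[-0.964, 0.264, 0.003], [0.264, 0.964, -0.001], [-0.003, -0.0, -1.0]]
force: [-0.6, 0.2, 5.9]
gripper_width: 0.447
finger_force: 39.4
```

Call:
{"method": "move_arm", "body": {"moves": [[[-0.002,-0.007,0,0],[-0.004,-0.014,0,0],[-0.006,-0.021,0,0],[-0.008,-0.028,0,0],[-0.01,-0.036,0,0],[-0.012,-0.0423,0,0],[-0.012,-0.0423,0,0],[-0.012,-0.0423,0,0]]]}}

```text
clock: 15.88
tool_pos: [0.422, -0.1844, 0.1243]
orientation: [[-0.964, 0.264, 0.004], [0.264, 0.964, 0.001], [-0.004, 0.002, -1.0]]
force: [1.5, 4.2, 5.4]
gripper_width: 0.446
finger_force: 39.6
```

Run:
```python
from h import *
import pickle
s=get_state();im=np.ascontiguousarray(read_camera("wrist")[:,:,::-1]);cv2.imwrite("pics/w9.png",im);pickle.dump(s,open("w9.pkl","wb"))
sd=read_camera("side");cv2.imwrite("pics/s9.png",sd[:,:,::-1])
print(s["tool_pos"],s["force"],s["finger_force"])
c=get_calibration("wrist");K=c["camera_matrix"];T=c["tool_from_camera"]
def proj(X):
    p=s["orientation"].T@(X-s["tool_pos"]);p=T[:3,:3].T@(p-T[:3,3]);q=K@p;return q[:2]/q[2]
g=cv2.cvtColor(im,cv2.COLOR_BGR2GRAY).astype(int)
th=np.radians(-15.8);ex=np.array([np.cos(th),np.sin(th),0]);ey=np.array([-np.sin(th),np.cos(th),0])
knob=np.r_[s["tool_pos"][:2],0]
for x,z in[(38,.05),(40,.05),(42,.062),(46,.062),(50,.064),(58,.066)]:
    print(x,[ (int(y),int(g[tuple(proj(knob+ex*x/1e3+ey*y/1e3+[0,0,z]).round().astype(int)[::-1])])) for y in range(-14,15) if proj(knob+ex*x/1e3+ey*y/1e3+[0,0,z])[1]<399.4])
```

```text
[ 0.42197675 -0.18436336  0.12430752] [1.5201683  4.23766216 5.40525918] 39.59338903427124
38 [(-14, 141), (-13, 101), (-12, 48), (-11, 23), (-10, 22), (-9, 24), (-8, 24), (-7, 26), (-6, 26), (-5, 25), (-4, 22), (-3, 26), (-2, 27), (-1, 26), (0, 25), (1, 26), (2, 24), (3, 23), (4, 26), (5, 23), (6, 24), (7, 22), (8, 22), (9, 20), (10, 19), (11, 19), (12, 22), (13, 34), (14, 48)]
40 [(-14, 109), (-13, 106), (-12, 104), (-11, 99), (-10, 87), (-9, 63), (-8, 38), (-7, 25), (-6, 22), (-5, 20), (-4, 23), (-3, 23), (-2, 22), (-1, 24), (0, 24), (1, 23), (2, 23), (3, 21), (4, 22), (5, 20), (6, 21), (7, 22), (8, 22), (9, 29), (10, 39), (11, 47), (12, 57), (13, 62), (14, 62)]
42 [(-14, 124), (-13, 125), (-12, 123), (-11, 125), (-10, 124), (-9, 124), (-8, 125), (-7, 124), (-6, 120), (-5, 117), (-4, 115), (-3, 124), (-2, 126), (-1, 126), (0, 124), (1, 123), (2, 123), (3, 164), (4, 152), (5, 148), (6, 218), (7, 227), (8, 227), (9, 227), (10, 227), (11, 226), (12, 227), (13, 226), (14, 226)]
46 [(-14, 144), (-13, 144), (-12, 144), (-11, 144), (-10, 145), (-9, 144), (-8, 144), (-7, 142), (-6, 136), (-5, 133), (-4, 131), (-3, 135), (-2, 139), (-1, 138), (0, 138), (1, 136), (2, 134), (3, 134), (4, 134), (5, 145), (6, 204), (7, 241), (8, 243), (9, 244), (10, 243), (11, 243), (12, 243), (13, 243), (14, 243)]
50 [(-14, 147), (-13, 153), (-12, 156), (-11, 157), (-10, 156), (-9, 158), (-8, 157), (-7, 156), (-6, 147), (-5, 143), (-4, 142), (-3, 146), (-2, 152), (-1, 151), (0, 150), (1, 151), (2, 153), (3, 152), (4, 149), (5, 154), (6, 157), (7, 157), (8, 157), (9, 157), (10, 157), (11, 157), (12, 156), (13, 157), (14, 158)]
58 [(-14, 33), (-13, 33), (-12, 32), (-11, 33), (-10, 32), (-9, 31), (-8, 32), (-7, 33), (-6, 33), (-5, 32), (-4, 34), (-3, 34), (-2, 35), (-1, 34), (0, 32), (1, 35), (2, 34), (3, 34), (4, 33), (5, 34), (6, 33), (7, 33), (8, 34), (9, 33), (10, 32), (11, 33), (12, 33), (13, 32), (14, 32)]
```

Run:
```python
from h import *
import pickle
s=pickle.load(open("w9.pkl","rb"));g=cv2.imread("pics/w9.png",0)
c=get_calibration("wrist");K=c["camera_matrix"];T=c["tool_from_camera"]
def proj(X,s=s):
    p=s["orientation"].T@(X-s["tool_pos"]);p=T[:3,:3].T@(p-T[:3,3]);q=K@p;return q[:2]/q[2]
th=np.radians(-15.8);ex=np.array([np.cos(th),np.sin(th),0]);ey=np.array([-np.sin(th),np.cos(th),0])
k=np.r_[s["tool_pos"][:2],0]
for x,y,z in[(58,0,.066),(42,-4,.05),(42,4,.05),(58,4,.066),(38,0,.05),(0,0,.071)]:print((x,y,z),proj(k+ex*x/1e3+ey*y/1e3+[0,0,z]).round(1))
u0=int(proj(k+ex*.046+[0,0,.0606])[0])
print("cols",list(range(u0-42,u0+43,3)))
for v in range(300,386,3): print(v," ".join("%3d"%a for a in g[v,u0-42:u0+43:3]))
g7=cv2.imread("pics/w7.png",0);print("w7",[(v,int(g7[v,333])) for v in range(250,290)])
```

```text
(58, 0, 0.066) [319.8 397.1]
(42, -4, 0.05) [312. 345.]
(42, 4, 0.05) [328.1 345.1]
(58, 4, 0.066) [328.3 397.2]
(38, 0, 0.05) [320.1 338.4]
(0, 0, 0.071) [320.8 296.2]
cols [277, 280, 283, 286, 289, 292, 295, 298, 301, 304, 307, 310, 313, 316, 319, 322, 325, 328, 331, 334, 337, 340, 343, 346, 349, 352, 355, 358, 361]
300  24  25  26  26  28  28  30  30  31  33  34  37  41  47  48  44  40  38  33  30  28  27  27  28  24  25  24  23  20
303  23  24  27  26  29  30  29  30  30  29  30  33  38  42  44  41  36  32  30  29  28  27  26  27  26  25  23  23  18
306  21  26  27  28  30  28  29  31  30  30  31  32  35  36  39  39  35  32  29  28  28  26  24  26  25  26  22  22  20
309  20  24  26  25  27  29  29  29  28  30  29  31  31  32  35  36  32  32  30  28  27  26  27  25  25  25  24  20  21
312  22  25  26  26  27  28  28  29  30  29  31  32  32  31  33  31  31  31  29  27  26  28  26  27  26  23  23  18  19
315  28  25  26  24  28  27  30  28  30  31  31  32  30  31  30  31  31  29  28  26  26  28  26  26  25  23  22  21  19
318  87  24  24  25  27  24  29  30  32  31  33  32  33  28 
[... 2483 characters left out ...]
 136 149 156 156 156 149 142 145 153 151 150 152 150 155 157 157 157 155 152 142 122 107 107 108
384  26  37  38  36  38  38  47  69  94 127 142 140 144 154 155 153 151 148 152 145 132 101  75  54  41  37  36  37  37
w7 [(250, 230), (251, 230), (252, 230), (253, 230), (254, 231), (255, 229), (256, 226), (257, 222), (258, 220), (259, 220), (260, 216), (261, 195), (262, 153), (263, 135), (264, 166), (265, 212), (266, 228), (267, 232), (268, 233), (269, 233), (270, 233), (271, 232), (272, 231), (273, 231), (274, 231), (275, 229), (276, 229), (277, 230), (278, 231), (279, 230), (280, 230), (281, 230), (282, 231), (283, 231), (284, 231), (285, 230), (286, 230), (287, 230), (288, 231), (289, 231)]
```

Call:
{"method": "move_arm", "body": {"moves": [[[0,0,0,0],[0,0,0,0],[0,0,0,0],[0,0,0,0],[0,0,0,0],[0,0,0,0]]]}}

```text
clock: 16.48
tool_pos: [0.4221, -0.1841, 0.1243]
orientation: [[-0.965, 0.264, 0.004], [0.264, 0.965, 0.001], [-0.004, 0.002, -1.0]]
force: [0.9, 4.8, 5.7]
gripper_width: 0.447
finger_force: 39.6
```

```bash
python3 -c "
from plant import *
s=get_state();print(s['clock'],s['tool_pos'],s['finger_force'],s['force']);print(job_done())"
```

```text
16.4833 [ 0.42207592 -0.18414557  0.12433798] 39.58870768547058 [0.86095564 4.77215184 5.70421495]
the job is handed in; nothing more can be done
None
```

I handed the job in at 16.5 s: the spindle is between the centres (tailstock travel about 40 mm by camera) and the gripper is still holding the slide, with the pointer an estimated 1.5 mm or less from the collar's middle. The pointer itself was hidden behind the knob, and the hand-in returned no verdict.

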